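# Pin the locking shaft of a museum transit case

### The arm

A 7-joint arm with a two-finger parallel gripper is mounted at the origin on the work surface. World frame = base frame: x ahead of the robot, y to its left, z up, the work surface at z = 0. Lengths are in mm, angles in degrees, forces in N, time in s.
With the tool pointing down it reaches from about 425 to 875 mm from the base axis. Payload 4.7 kg.
Tool frame: the origin (TCP) lies on the centre line of the jaws, within the pads' length; the fingertips stand 11 mm ahead of it and the grasp point (between the pads) lies 8 mm behind it (tcp_to_tips is the distance from the TCP to the fingertips, in mm); z points along the fingers, y is the direction in which the jaws open and shut (so a half turn about z gives the same grasp; the last joint's range is limited). The gripper opens to 87 mm and grips with 3 to 60 N. Pads are 19 mm wide; open, the fingers measure 117 mm over their backs; the gripper's body (75 mm by 190 mm) begins 51 mm behind the grasp point.
Start: joints at [-62.561, 18.392, -4.016, 83.108, 1.295, 78.541, -3.26], TCP at [291.387, 581.049, 233.587] pointing down, gripper open.
Joint ranges: [-163.93, 163.93], [-17.29, 119.83], [-79.2, 71.16], [3.27, 140.29], [-89.18, 269.18], [5.43, 117.66], [-154.24, 154.24]. Speed limits (degrees/s): [147.25, 147.25, 180, 180, 180, 180, 180].

### API

Orientations are given as a 3x3 rotation matrix whose columns are the frame's x, y, z axes.
In Python, from workcell import * gives the robot as it stands.
- The arm moves only by the tool step_arm, never from a script. Its argument "increments" is a list of rows, each a list of 3 entries, a list of its own where there are three numbers: the finger opening in cm, from 0 to 8.7, then the shift along the tool's x, y, z in cm, then the turn, a rotation vector about the tool's x, y, z in degrees. A call has 1 to 5 rows; each row is the pose to reach, as a shift and turn from the pose commanded when the call began, along the tool's axes at that moment; what a row does not reach only later rows make up. A row lasts 1/12 s, in which the tool goes at most 41.7 mm and 7.16 degrees, less where a joint would pass 70% of its speed; a pose out of reach is approached as far as the arm can. A call with a gripper value outside its range is refused whole. The fingers move at their own pace and stop on an object; "grip_force" is the grip in N (left out, the last holds). Time passes only in rows, so rows that repeat a pose let the fingers close. It gives the time, the measured TCP pose, the force and the opening at its end, in the units of the state.
- state(): the state, without advancing time (a new reading comes with each control period).
- capture(name): name is "scene" or "side" or "wrist"; returns a dict with "img" (384x512x3 uint8, red, green, blue), "depth" (384x512 float32, mm along the optical axis (not along the pixel's ray), 0 where there is no reading), "camera_matrix" (3x3 intrinsics, pixels), "k1" (the pictures are not rectified: a ray, as slopes to the right and down, at radius r is drawn at 1 + k1 r^2 times it, then the intrinsics apply), "position" and "orientation" of the camera in the world; the wrist camera has in their place "hand_eye" (4x4, takes a point from camera to tool coordinates, whose origin is the TCP and whose axes are the flange's). Camera axes: x right, y up, looking along -z (the intrinsics and any distortion apply to the point x, -y, -z); pixel columns grow to the right and rows downward; lengths in mm; the calibration is good to about 2 mm. A picture is of the moment at which its call begins: read the wrist's pose just before it.
- hand_in(): hands the job in, once; it reports no verdict.
The state is a dict: "time": time; "joints": joint angles; "qvel": joint speeds; "tau": joint torques, N m; "tcp_pos": TCP position; "ee_rot": TCP orientation; "ft_force": force on the tool from outside, world axes, zero at the start; "torque": the same for the moment, N m; "grip_width": opening from 0.0 (shut) to 1.0 (fully open).
Only numpy, scipy, OpenCV 4.12 (cv2) and the standard library are available. Lean on these libraries where they do the work, as an engineer would, in place of code of your own. Each camera call takes 0.05 s, during which the arm holds its last target. There are 200 camera calls.

### The job

The lid of the transit case is held by the hasp on its locking shaft. From the foam rack take the pin that has the swinging wire loop, push it from above fully home into the cross hole of the shaft with its loop still folded back towards the case, then swing the loop up over the pin's head and over the free end of the shaft until it is fully closed beneath the shaft, and let go.

Things in the scene. Friction and masses are not known exactly. Their poses are not given: they have to be found in the camera images.
- pin_grip (a point): Centre of the grip (16 x, 24 y, 26 z mm) of the loop pin, the one of 3 steel pins in the foam rack (70 high, 95 apart) with a hinged loop. z up; x = side where the loop closes. Grip it across y, tips 10 mm below centre. Under the grip a collar (x -22..14, y +-20, 20 thick), its underside 33 below centre; then a 12 mm round shank, 58 long, tip tapered. 0.27 kg; lift 65 mm to free it.
- loop_bar (a point): Middle of the loop's cross bar (8 mm thick, 54 long, along pin y). Two 6 mm wire arms at y +-27 join it to a hinge 66 mm away, at x -14, z -19 from pin_grip. At the start it leans back 45 degrees: the bar is 61 mm behind (-x) and 28 above pin_grip, 15 mm above the grip's top. Own axes turn with the loop.
- loop (a joint): Angle of the loop on the pin, rad: 0 leaning back at its stop (kept by its weight), 0.79 upright, 2.36 level in front, 3.57 fully closed, bar beneath the shaft near the pin's tip. Needs well under 1 N at the bar; pushed from behind towards pin x just past upright, spring and weight throw it over and closed. It clears the grip and the shaft end.
- cross_hole (a point): Top centre of the upright 16 mm through hole in the case's fixed level steel shaft (32 mm wide, 28 high, flat top 89 above the table). z up; x out along the shaft to its free end, 22 mm away. Plywood case face 45 mm behind; case 260 x 340 mm, 110 high. Pin home: pin x along this x (10 degrees do), collar on the shaft, pin_grip 33 mm above this point, loop leaning over the case.
Not all that is in view belongs to the job. What is shaped like the part that bears pin_grip but brown is not meant.

How it is judged:
By the outcome, as a careful person would: the job done as asked, in the order asked, and still so for the second after the job is handed in, with the robot touching nothing.
It also fails if it takes over 51 s, if anything falls off the work surface, if the arm or the gripper's body presses on something with over 40 N, if the wrist force passes 120 N, or if a joint passes its speed limit or range.

## Working session

There is one attempt and no reset: what is moved stays moved. The work goes in short steps, Python scripts to look and compute and a tool call to move; the robot and the scene stay as the last step left them, time stands still between calls to the robot, and variables do not carry over. Pictures are saved under pics/ and viewed, about 8 in all and at most 12, crops included, and the job is handed in when it is done.

Besides the shell and the picture viewer there is one more tool, called by a JSON object that holds its "name" and its "arguments", one argument or row to a line. step_arm: Moves the arm, as the interface text tells. Its arguments: {"type":"object","properties":{"increments":{"type":"array","items":{"type":"array"}},"grip_force":{"type":"number"}},"required":["increments"]}

```bash
ls; mkdir -p pics; cat > h.py <<'E'
from workcell import *
import numpy as np, cv2, pickle
def snap(n,f):
    s=state(); c=capture(n); c['state']=s
    if 'hand_eye' in c:
        T=np.eye(4);T[:3,:3]=np.array(s['ee_rot']);T[:3,3]=s['tcp_pos']
        M=T@np.array(c['hand_eye']); c['position']=M[:3,3]; c['orientation']=M[:3,:3]
    pickle.dump(c,open(f'pics/{f}.pkl','wb')); cv2.imwrite(f'pics/{f}.png',c['img'][:,:,::-1]); return c
def load(f): return pickle.load(open(f'pics/{f}.pkl','rb'))
def ray(c,u,v):
    K=np.array(c['camera_matrix']); k=c['k1']
    d=np.array([(u-K[0,2])/K[0,0],(v-K[1,2])/K[1,1]]); p=d.copy()
    for _ in range(20): p=d/(1+k*(p@p))
    return np.array(c['orientation'])@np.array([p[0],-p[1],-1.])
def atz(c,u,v,z):
    r=ray(c,u,v); o=np.array(c['position']); return o+r*(z-o[2])/r[2]
def dep(c,u,v):
    return np.array(c['position'])+ray(c,u,v)*float(c['depth'][int(round(v)),int(round(u))])
def proj(c,P):
    K=np.array(c['camera_matrix']); q=np.array(c['orientation']).T@(np.array(P)-np.array(c['position']))
    p=np.array([q[0],-q[1]])/-q[2]; p=p*(1+c['k1']*(p@p)); return K[0,0]*p[0]+K[0,2],K[1,1]*p[1]+K[1,2]
def cloud(c):
    D=c['depth']; H,W=D.shape; u,v=np.meshgrid(np.arange(W),np.arange(H)); K=np.array(c['camera_matrix'])
    d=np.stack([(u-K[0,2])/K[0,0],(v-K[1,2])/K[1,1]],-1); p=d.copy()
    for _ in range(20): p=d/(1+c['k1']*(p**2).sum(-1,keepdims=True))
    q=np.stack([p[...,0],-p[...,1],-np.ones_like(D)],-1)*D[...,None]
    return q@np.array(c['orientation']).T+np.array(c['position'])
E
python3 - <<'E'
from h import *
a=snap('scene','s0');b=snap('side','d0')
for c in(a,b):print(c['position'],c['orientation'],c['camera_matrix'],c['k1'])
s=state();print(s)
cv2.imwrite('pics/both.png',cv2.resize(np.hstack([a['img'],b['img']])[:,:,::-1],(800,300)))
cv2.imwrite('pics/s0b.png',cv2.resize(a['img'][:,:,::-1],(768,576)))
E
```

```text
pics
[1121.22199266  735.09225954  894.969433  ] [[-0.67452613 -0.49672642  0.54614775]
 [ 0.73795207 -0.47471563  0.47965802]
 [ 0.02100606  0.72657273  0.68676838]] [[390.35348258   0.         254.34866114]
 [  0.         390.35348258 185.99177782]
 [  0.           0.           1.        ]] -0.11342793188146984
[ 479.88451704 -485.97777676  800.65146505] [[ 0.99546795  0.05836083 -0.07508373]
 [-0.09446359  0.69785774 -0.70997972]
 [ 0.01096275  0.71385474  0.70020799]] [[355.75606781   0.         254.79384227]
 [  0.         355.75606781 194.46841031]
 [  0.           0.           1.        ]] -0.024469501552922452
{'time': 0.1, 'joints': array([-62.56015467,  18.43414169,  -4.01515907,  83.16610669,
         1.29437886,  78.53993398,  -3.2613053 ]), 'qvel': array([ 0.02879296, -0.07586418, -0.01413757, -0.10705623, -0.11675513,
        0.03063998, -0.02811393]), 'tau': array([-1.12705964e-04, -4.92572451e+01, -4.05912073e-01, -3.13399673e+01,
       -6.40999270e-02,  3.95741849e-02,  8.07246511e-05]), 'tcp_pos': array([291.20611424, 580.60836983, 232.59422437]), 'ee_rot': array([[-8.93903475e-01,  4.48259000e-01, -6.67717418e-04],
       [ 4.48259489e-01,  8.93902187e-01, -1.51984532e-03],
       [-8.44102828e-05, -1.65790568e-03, -9.99998622e-01]]), 'ft_force': array([ 0.42158056, -0.08139501, -0.59127634]), 'torque': array([-0.01205529, -0.01222666,  0.06815505]), 'grip_width': 0.9992243851215714}
```

View pics/s0b.png

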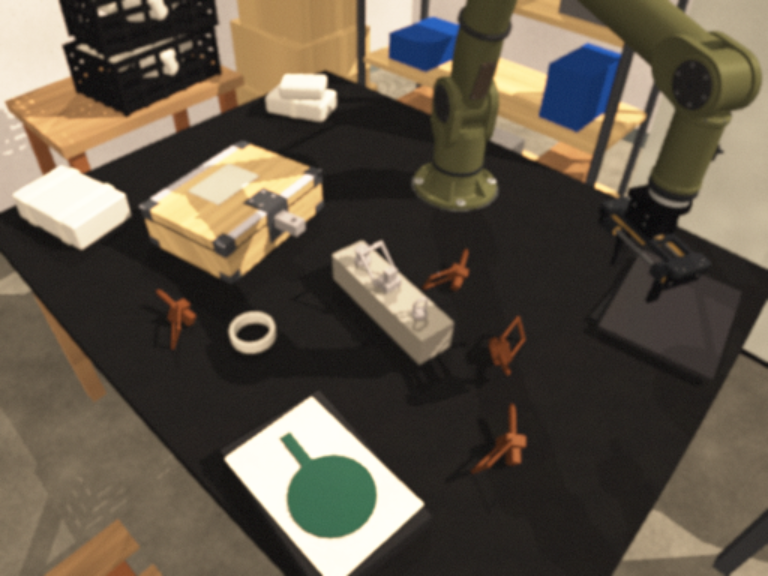

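View pics/d0.png

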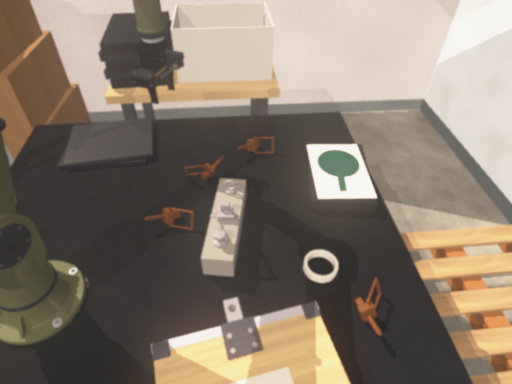

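The scene view shows the case with its shaft at about (290,222) of the enlarged picture. The rack has three grey pins at about (362,258), (385,280) and (420,315); brown decoys lie around. A wire loop shows near (375,247). I'll confirm with enlarged crops.

```bash
python3 - <<'E'
from h import *
a=load('s0')['img'];b=load('d0')['img']
x=cv2.resize(a[150:250,210:310],(400,400),interpolation=2);y=cv2.resize(b[165:285,190:260],(350,600),interpolation=2)
z=cv2.resize(a[110:170,150:220],(400,343//2*1+29),interpolation=2)
L=np.vstack([x,z]);print(L.shape);L=cv2.copyMakeBorder(L,0,600-L.shape[0],0,0,0)
cv2.imwrite('pics/crop.png',np.hstack([L,y])[:,:,::-1])
E
```

```text
(600, 400, 3)
```

View pics/crop.png

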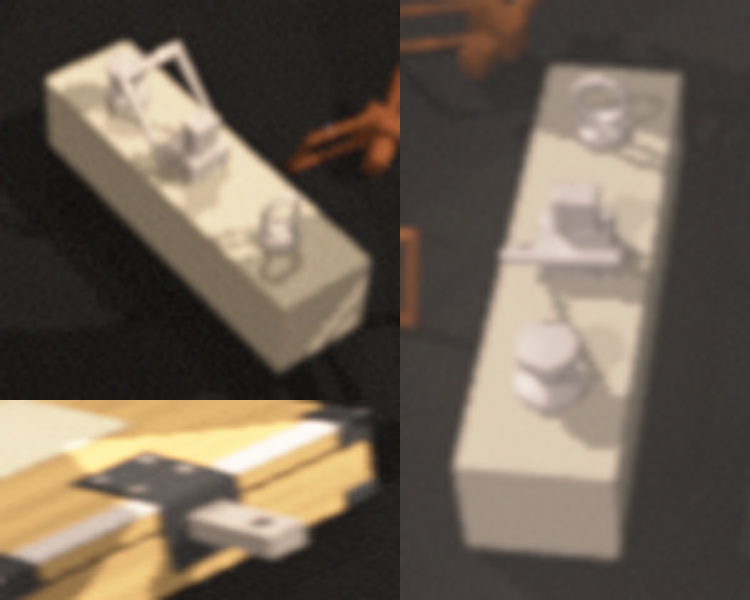

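Candidates in the rack (side view): (220,237), a round-knobbed pin; (224,210), a block grip and collar with a wire loop leaning towards the case, bar at about (222,216); (230,186), a ring-pull. The middle one fits: block grip 16x24, hinged wide loop. The round knob has no loop, the ring pin has only a small fixed ring, and the brown look-alikes are lying on the table. Hole in the scene view is at about (196,146.6).

```bash
python3 - <<'E'
from h import *
a=load('s0');b=load('d0')
print('grip top side',atz(b,190+178/5,165+193/5,116)); print('grip top scene',atz(a,210+202/4,150+128/4,116))
print('bar side ends',atz(b,190+100/5,165+257/5,131),atz(b,190+220/5,165+258/5,131))
print('bar scene ends',atz(a,210+122/4,150+68/4,131),atz(a,210+180/4,150+42/4,131))
print('hole scene',atz(a,196,146.6,89))
print('side shaft end',atz(b,231.5,299,89),atz(b,235,318,89))
for n,c in(('s',a),('d',b)):
    P=cloud(c);m=(c['depth']>0)
    print(n,'depth valid',m.mean())
P=cloud(b);D=b['depth']
m=(D>0)&(abs(P[...,2]-70)<4)&(P[...,0]>330)&(P[...,0]<560)&(P[...,1]>-80)&(P[...,1]<300)
pts=P[m][:,:2];print(len(pts),cv2.minAreaRect(pts.astype(np.float32)))
m=(D>0)&(P[...,2]>80)&(P[...,2]<94)&(P[...,1]<0)&(P[...,0]>300)&(P[...,0]<600)&(P[...,1]>-200)
print(m.sum(),P[m].min(0),P[m].max(0))
E
```

```text
grip top side [472.15820178 180.00474127 116.        ]
grip top scene [476.648852   192.59182627 116.        ]
bar side ends [431.46057532 123.69711976 131.        ] [491.79669177 117.91388971 131.        ]
bar scene ends [481.15233224 115.44074508 131.        ] [428.40051852 126.26798094 131.        ]
hole scene [473.57158306 -99.82185665  89.        ]
side shaft end [474.08252533 -87.11910046  89.        ] [ 479.2856496  -132.05362669   89.        ]
s depth valid 0.9961954752604166
d depth valid 0.9960174560546875
1662 ((465.7658386230469, 168.70452880859375), (277.3559875488281, 80.8821029663086), 79.42315673828125)
314 [ 454.9186441  -140.59175923   80.24344189] [494.19799833 -84.73611783  92.38076745]
```

```bash
cat >> h.py <<'E'
from scipy.spatial.transform import Rotation as Ro
def go(p,yaw):
    """increment to TCP p, tool down, tool y at world yaw deg"""
    s=state(); R=np.array(s['ee_rot']); y=np.array([np.cos(np.radians(yaw)),np.sin(np.radians(yaw)),0]); z=np.array([0,0,-1.])
    Rt=np.stack([np.cross(y,z),y,z],1)
    print('t',round(s['time'],2),'tcp',np.round(s['tcp_pos'],1),'yaw',np.round(np.degrees(np.arctan2(R[1,1],R[0,1])),1),'w',round(s['grip_width']*8.7,2),'F',np.round(s['ft_force'],1))
    print('shift cm',np.round(R.T@(np.array(p)-s['tcp_pos'])/10,2),'turn',np.round(Ro.from_matrix(R.T@Rt).as_rotvec(degrees=True),2))
E
python3 - <<'E'
from h import *
c=capture('wrist');print(np.round(c['hand_eye'],3),c['camera_matrix'],c['k1'])
go([473,150,290],-10)
E
```

```text
[[  -0.       0.955    0.297   83.066]
 [   1.       0.      -0.       0.858]
 [  -0.       0.297   -0.955 -150.547]
 [   0.       0.       0.       1.   ]] [[332.46281757   0.         256.42312032]
 [  0.         332.46281757 188.58908491]
 [  0.           0.           1.        ]] -0.008654282945182407
t 0.15 tcp [291.2 580.7 232.7] yaw 63.4 w 8.67 F [-0.2 -0.1 -0.6]
shift cm [-35.55 -30.36  -5.68] turn [-7.000e-02  6.000e-02  7.337e+01]
```

{"name": "step_arm", "arguments": {
  "increments": [
    [8.7, [-17, -14.5, -1], [0, 0, 35]],
    [8.7, [-17, -14.5, -1], [0, 0, 35]],
    [8.7, [-17, -14.5, -1], [0, 0, 35]],
    [8.7, [-17, -14.5, -1], [0, 0, 35]],
    [8.7, [-17, -14.5, -1], [0, 0, 35]]
  ]
}}

```text
time: 0.57
tcp_pos: [372.7, 387.3, 242.6]
ee_rot: [[-0.47, 0.883, -0.0], [0.883, 0.47, -0.0], [-0.0, -0.0, -1.0]]
ft_force: [0.6, 0.1, 0.0]
grip_width: 0.999
```

```bash
python3 -c "
from h import *
go([473,184,240],-10)"
```

```text
t 0.57 tcp [372.7 387.3 242.6] yaw 28.0 w 8.7 F [0.6 0.1 0. ]
shift cm [-22.66  -0.7    0.27] turn [-2.000e-02  1.000e-02  3.804e+01]
```

{"name": "step_arm", "arguments": {
  "increments": [
    [8.7, [-22.7, -0.7, 0.3], [0, 0, 38]],
    [8.7, [-22.7, -0.7, 0.3], [0, 0, 38]],
    [8.7, [-22.7, -0.7, 0.3], [0, 0, 38]],
    [8.7, [-22.7, -0.7, 0.3], [0, 0, 38]],
    [8.7, [-22.7, -0.7, 0.3], [0, 0, 38]]
  ]
}}

```text
time: 0.98
tcp_pos: [466.0, 201.1, 240.1]
ee_rot: [[0.136, 0.991, 0.0], [0.991, -0.136, 0.0], [0.0, 0.0, -1.0]]
ft_force: [0.1, 0.1, -0.1]
grip_width: 0.999
```

```bash
python3 -c "
from h import *
go([473,184,240],-10)"
```

```text
t 0.98 tcp [466.  201.1 240.1] yaw -7.8 w 8.69 F [ 0.1  0.1 -0.1]
shift cm [-1.6   0.92  0.01] turn [ 0.   -0.03  2.21]
```

{"name": "step_arm", "arguments": {
  "increments": [
    [8.7, [-1.6, 0.9, 0], [0, 0, 2.2]],
    [8.7, [-1.6, 0.9, 0], [0, 0, 2.2]],
    [8.7, [-1.6, 0.9, 0], [0, 0, 2.2]]
  ]
}}

```text
time: 1.23
tcp_pos: [472.6, 185.4, 240.0]
ee_rot: [[0.169, 0.986, -0.0], [0.986, -0.169, 0.001], [0.001, -0.001, -1.0]]
ft_force: [0.6, 0.7, -0.8]
grip_width: 0.998
```

```bash
python3 - <<'E'
from h import *
c=snap('wrist','w1');u,v=proj(c,[473,184,103]);print(u,v)
cv2.imwrite('pics/w1b.png',cv2.resize(c['img'][:,:,::-1],(768,576),interpolation=2))
E
```

```text
257.9637981462994 183.33727923282123
```

View pics/w1b.png

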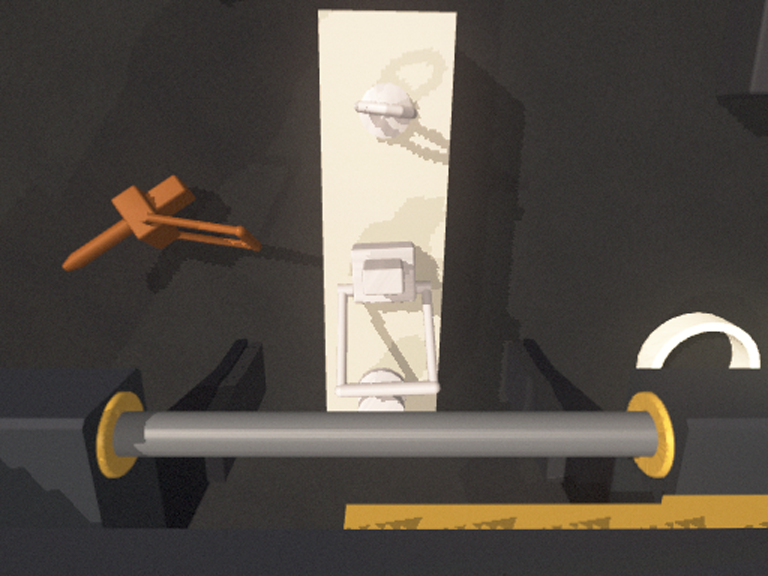

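```bash
python3 - <<'E'
from h import *
c=load('w1')
x=cv2.resize(c['img'][150:275,205:315],(528,600),interpolation=2)
cv2.imwrite('pics/w1c.png',x[:,:,::-1])
P=cloud(c);m=(c['depth']>0)&(abs(P[...,0]-475)<25)&(abs(P[...,1]-184)<30)
for lo,hi in((111,121),(86,95)):
    q=P[m&(P[...,2]>lo)&(P[...,2]<hi)]
    print(len(q),q.mean(0),cv2.minAreaRect(q[:,:2].astype(np.float32)))
m=(c['depth']>0)&(abs(P[...,0]-460)<60)&(abs(P[...,1]-125)<30)&(P[...,2]>127)
q=P[m];print('bar',len(q),q.mean(0),q.min(0),q.max(0),cv2.minAreaRect(q[:,:2].astype(np.float32)))
m=(c['depth']>0)&(P[...,2]>66)&(P[...,2]<74)&(abs(P[...,0]-470)<80);q=P[m];print('rack',q[:,2].mean(),cv2.minAreaRect(q[:,:2].astype(np.float32)))
E
```

```text
490 [470.49161568 184.72089998 114.9921571 ] ((470.6192321777344, 183.97384643554688), (16.274137496948242, 23.6583194732666), 81.8086166381836)
1019 [473.48092579 180.38466428  89.24528376] ((474.7776184082031, 178.52490234375), (38.42185974121094, 50.312320709228516), 81.40838623046875)
bar 680 [462.58456935 125.35898853 132.32349789] [432.05499429 117.09550856 127.01422531] [493.16746061 134.75168919 135.67469999] ((462.75848388671875, 125.04186248779297), (11.35546875, 61.420875549316406), 81.18955993652344)
rack 69.35080454675884 ((473.7001953125, 201.83538818359375), (263.3427734375, 80.32901000976562), 79.31131744384766)
```

View pics/w1c.png

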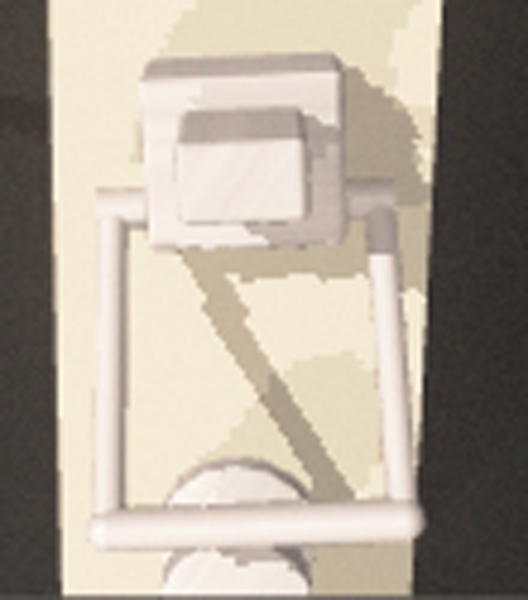

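The crop confirms the block-grip pin with the hinged loop (grip top at about (242,180), bar at about (260,525) in the crop, leaning towards the case). I'll look at the hole before grasping.

```bash
python3 -c "
from h import *
go([476,-100,230],6)"
```

```text
t 1.28 tcp [472. 187. 240.] yaw -9.6 w 8.66 F [-0.2  0.9  0.5]
shift cm [-28.24   5.16   0.97] turn [ -0.04  -0.05 -15.55]
```

{"name": "step_arm", "arguments": {
  "increments": [
    [8.7, [-28.2, 5.2, 1], [0, 0, -15.6]],
    [8.7, [-28.2, 5.2, 1], [0, 0, -15.6]],
    [8.7, [-28.2, 5.2, 1], [0, 0, -15.6]],
    [8.7, [-28.2, 5.2, 1], [0, 0, -15.6]],
    [8.7, [-28.2, 5.2, 1], [0, 0, -15.6]]
  ]
}}

```text
time: 1.7
tcp_pos: [475.2, -16.2, 233.1]
ee_rot: [[-0.11, 0.994, 0.0], [0.994, 0.11, 0.001], [0.001, 0.0, -1.0]]
ft_force: [0.4, 0.3, 0.4]
grip_width: 1.0
```

```bash
python3 -c "
from h import *
go([476,-100,230],6)"
```

```text
t 1.7 tcp [475.2 -16.2 233.1] yaw 6.3 w 8.7 F [0.4 0.3 0.4]
shift cm [-8.34 -0.84  0.3 ] turn [ 0.02 -0.04  0.3 ]
```

{"name": "step_arm", "arguments": {
  "increments": [
    [8.7, [-8.3, -0.8, 0], [0, 0, 0.3]],
    [8.7, [-8.3, -0.8, 0], [0, 0, 0.3]],
    [8.7, [-8.3, -0.8, 0], [0, 0, 0.3]],
    [8.7, [-8.3, -0.8, 0], [0, 0, 0.3]]
  ]
}}

```text
time: 2.03
tcp_pos: [476.2, -100.8, 233.2]
ee_rot: [[-0.097, 0.995, 0.0], [0.995, 0.097, 0.0], [0.0, 0.0, -1.0]]
ft_force: [0.3, 1.2, -0.1]
grip_width: 0.998
```

```bash
python3 - <<'E'
from h import *
c=snap('wrist','w2');u,v=proj(c,[474,-100,89]);print(u,v)
u,v=int(u),int(v);o=(u-64,v-48);print('org',o)
cv2.imwrite('pics/w2c.png',cv2.resize(c['img'][v-48:v+48,u-64:u+64,::-1],(768,576),interpolation=2))
P=cloud(c);m=(c['depth']>0)&(P[...,2]>84)&(P[...,2]<93)&(P[...,1]>-122)&(P[...,1]<-60)&(abs(P[...,0]-475)<40)
q=P[m];r=cv2.minAreaRect(q[:,:2].astype(np.float32));print(len(q),np.median(q[:,2]),r,cv2.boxPoints(r))
m=(c['depth']>0)&(P[...,2]>102)&(P[...,2]<115)&(P[...,1]<-100);q=P[m];print('case',np.median(q[:,2]),q.max(0))
E
```

```text
254.4305104970558 178.92351926357
org (190, 130)
1221 88.22627622413626 ((475.0228271484375, -104.02381896972656), (32.07244110107422, 41.75991439819336), 10.459639549255371) [[ 455.46246   -86.402084]
 [ 463.0437   -127.46808 ]
 [ 494.5832   -121.64555 ]
 [ 487.00195   -80.57956 ]]
case 109.75561441646647 [ 655.6421455  -116.7970079   114.99975741]
```

View pics/w2c.png

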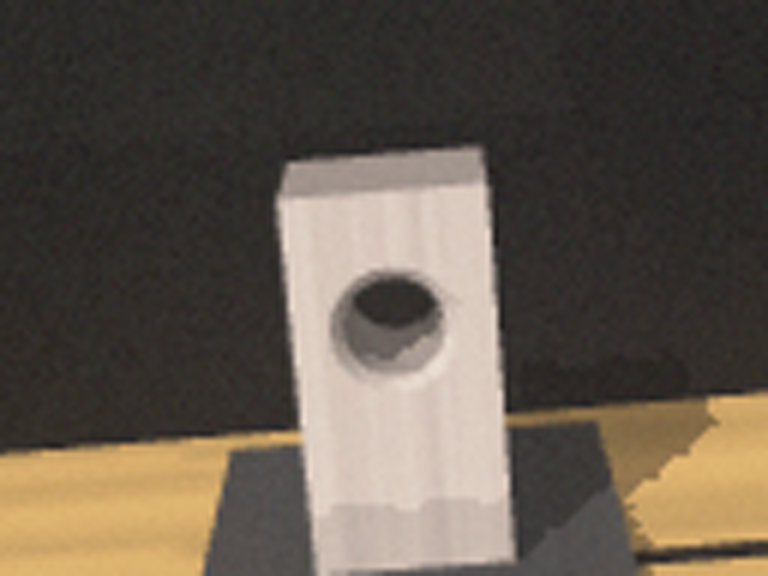

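```bash
python3 - <<'E'
from h import *
c=load('w2');print(atz(c,190+388/6-.42,130+327/6-.42,89))
print('rotation per shaft edge',[atz(c,190+x/6,130+y/6,89) for x,y in((278,198),(486,182),(300,450),(505,430))])
go([470.7,184.1,210],-8.5)
E
```

```text
[ 474.30162728 -104.94178116   89.        ]
rotation per shaft edge [array([456.24047574, -86.6709048 ,  89.        ]), array([487.25777908, -81.1736976 ,  89.        ]), array([ 462.88497344, -126.72018496,   89.        ]), array([ 494.57550712, -120.2893187 ,   89.        ])]
t 2.08 tcp [476.5 -98.6 233. ] yaw 5.8 w 8.69 F [0.4 0.7 0.3]
shift cm [28.19  2.27  2.33] turn [ 0.   -0.06 14.28]
```

```bash
python3 - <<'E'
from h import *
for i in range(6):
    c=snap('wrist','w3');s=c['state'];P=cloud(c);m=(c['depth']>0)&(P[...,2]>84)&(P[...,2]<93)&(P[...,1]>-122)&(P[...,1]<-60)&(abs(P[...,0]-475)<40)
    r=cv2.minAreaRect(P[m][:,:2].astype(np.float32));b=cv2.boxPoints(r);e=b[b[:,1].argsort()][-2:].mean(0)
    print(np.round(s['tcp_pos'],2),np.round(s['joints'],2)[:4],'end',e,r[2],np.median(P[m][:,2]))
for n in('s0','d0'):
    c=load(n);P=cloud(c);m=(c['depth']>0)&(P[...,2]>85)&(P[...,2]<93)&(P[...,1]>-118)&(P[...,1]<-60)&(abs(P[...,0]-475)<40)
    r=cv2.minAreaRect(P[m][:,:2].astype(np.float32));b=cv2.boxPoints(r);e=b[b[:,1].argsort()][-2:].mean(0);print(n,e,r[2])
    m=(c['depth']>0)&(abs(P[...,0]-472)<25)&(abs(P[...,1]-184)<30)&(P[...,2]>112)&(P[...,2]<120);q=P[m];print('grip',q.mean(0),cv2.minAreaRect(q[:,:2].astype(np.float32)))
E
```

```text
[476.48 -98.65 233.01] [-26.62  -3.09  34.37 106.73] end [471.39816  -83.553116] 10.331546783447266 88.20885359267487
[476.5 -97.7 232.9] [-26.67  -3.09  34.3  106.74] end [471.36505 -83.63927] 10.340017318725586 88.24069036227269
[476.51 -97.48 232.87] [-26.69  -3.09  34.28 106.75] end [471.24393 -83.57623] 10.499958992004395 88.20581799383046
[476.49 -97.59 232.86] [-26.69  -3.1   34.29 106.75] end [471.31586 -83.5939 ] 10.423238754272461 88.2522913316302
[476.44 -97.95 232.86] [-26.69  -3.1   34.31 106.75] end [471.32672 -83.62344] 10.42280101776123 88.21713514053232
[476.41 -98.34 232.92] [-26.68  -3.1   34.34 106.75] end [471.38043 -83.47876] 10.24727725982666 88.2372376168723
s0 [471.06168 -81.09372] 11.965995788574219
grip [470.7665333  185.35933174 116.22922045] ((470.4713439941406, 184.84646606445312), (16.18019676208496, 25.505826950073242), 89.2280502319336)
d0 [469.5551   -86.578545] 10.983715057373047
grip [467.86077442 178.48800015 116.58548046] ((467.8394775390625, 179.49606323242188), (15.271368026733398, 21.848369598388672), 85.87879943847656)
```

{"name": "step_arm", "arguments": {
  "increments": [
    [8.7, [28.2, 2.2, 2.3], [0, 0, 14.3]],
    [8.7, [28.2, 2.2, 2.3], [0, 0, 14.3]],
    [8.7, [28.2, 2.2, 2.3], [0, 0, 14.3]],
    [8.7, [28.2, 2.2, 2.3], [0, 0, 14.3]],
    [8.7, [28.2, 2.2, 2.3], [0, 0, 14.3]]
  ]
}}

```text
time: 2.8
tcp_pos: [471.7, 97.7, 217.2]
ee_rot: [[0.149, 0.989, 0.001], [0.989, -0.149, 0.001], [0.001, 0.001, -1.0]]
ft_force: [1.2, -0.3, 0.8]
grip_width: 0.997
```

```bash
python3 -c "
from h import *
go([470.7,184.1,205],-8.5)"
```

```text
t 2.8 tcp [471.7  97.7 217.2] yaw -8.6 w 8.67 F [ 1.2 -0.3  0.8]
shift cm [ 8.53 -1.39  1.23] turn [ 0.03 -0.04 -0.1 ]
```

{"name": "step_arm", "arguments": {
  "increments": [
    [8.7, [8.5, -1.4, 1], [0, 0, -0.1]],
    [8.7, [8.5, -1.4, 1], [0, 0, -0.1]],
    [8.7, [8.5, -1.4, 1], [0, 0, -0.1]],
    [8.7, [8.5, -1.4, 1], [0, 0, -0.1]],
    [8.7, [8.5, -1.4, 1], [0, 0, -0.1]]
  ]
}}

```text
time: 3.22
tcp_pos: [471.0, 181.2, 206.9]
ee_rot: [[0.147, 0.989, -0.0], [0.989, -0.147, -0.001], [-0.001, -0.0, -1.0]]
ft_force: [-0.2, 0.1, 0.4]
grip_width: 0.999
```

```bash
python3 - <<'E'
from h import *
for i in range(3):
    c=snap('wrist','w4');P=cloud(c);m=(c['depth']>0)&(abs(P[...,0]-470)<25)&(abs(P[...,1]-184)<25)&(P[...,2]>111)&(P[...,2]<121)
    q=P[m];print(len(q),q.mean(0),cv2.minAreaRect(q[:,:2].astype(np.float32)))
go([470.7,184.1,103.5],-8.5)
E
```

```text
627 [470.38118502 184.8103507  114.97271041] ((470.24969482421875, 184.02809143066406), (16.36166763305664, 23.38553237915039), 82.2533187866211)
619 [470.44029485 184.89777472 115.02675609] ((470.2097473144531, 184.1984405517578), (16.052858352661133, 23.526371002197266), 83.61983489990234)
632 [470.51634644 184.72531836 114.95136729] ((470.46466064453125, 184.19581604003906), (16.698972702026367, 23.351781845092773), 80.0368423461914)
t 3.37 tcp [471.6 179.6 207.4] yaw -8.7 w 8.69 F [-1.3  0.1 -0.1]
shift cm [ 0.43 -0.16 10.39] turn [ 0.03 -0.   -0.19]
```

{"name": "step_arm", "arguments": {
  "increments": [
    [8.7, [0.2, -0.1, 4], [0, 0, 0]],
    [8.7, [0.2, -0.1, 7], [0, 0, 0]],
    [8.7, [0.2, -0.1, 8], [0, 0, 0]],
    [8.7, [0.2, -0.1, 8], [0, 0, 0]],
    [8.7, [0.2, -0.1, 8], [0, 0, 0]]
  ]
}}

```text
time: 3.78
tcp_pos: [471.0, 182.7, 127.9]
ee_rot: [[0.15, 0.989, 0.001], [0.989, -0.15, 0.0], [0.0, 0.0, -1.0]]
ft_force: [-0.3, -0.5, 0.3]
grip_width: 0.998
```

```bash
python3 -c "
from h import *
for i in range(4): capture('side'); go([470.5,184.2,103.5],-8.5)"
```

```text
t 3.83 tcp [471.7 183.3 128.9] yaw -8.6 w 8.73 F [ 0.5  0.2 -0.3]
shift cm [ 0.07 -0.14  2.54] turn [ 0.12 -0.08 -0.11]
t 3.88 tcp [472.  183.6 129.3] yaw -8.6 w 8.71 F [-0.5 -1.   0.6]
shift cm [ 0.03 -0.17  2.58] turn [ 0.16 -0.12 -0.09]
t 3.93 tcp [472.  183.8 129.3] yaw -8.6 w 8.69 F [-0.1 -0.   0.7]
shift cm [ 0.02 -0.16  2.58] turn [ 0.17 -0.13 -0.08]
t 3.98 tcp [471.8 183.8 129.1] yaw -8.6 w 8.73 F [-0.4 -0.6 -0.7]
shift cm [ 0.01 -0.14  2.56] turn [ 0.16 -0.13 -0.06]
```

{"name": "step_arm", "arguments": {
  "increments": [
    [8.7, [0, -0.1, 1.3], [0, 0, 0]],
    [8.7, [0, -0.1, 2.5], [0, 0, 0]],
    [8.7, [0, -0.1, 2.5], [0, 0, 0]],
    [8.7, [0, -0.1, 2.5], [0, 0, 0]]
  ]
}}

```text
time: 4.32
tcp_pos: [469.7, 183.6, 102.7]
ee_rot: [[0.148, 0.989, 0.0], [0.989, -0.148, 0.0], [0.0, 0.0, -1.0]]
ft_force: [1.0, 0.9, 0.0]
grip_width: 0.998
```

{"name": "step_arm", "arguments": {
  "increments": [
    [1.5, [0, 0, 0], [0, 0, 0]],
    [1.5, [0, 0, 0], [0, 0, 0]],
    [1.5, [0, 0, 0], [0, 0, 0]],
    [1.5, [0, 0, 0], [0, 0, 0]],
    [1.5, [0, 0, 0], [0, 0, 0]]
  ],
  "grip_force": 35
}}

```text
time: 4.73
tcp_pos: [469.7, 183.7, 102.5]
ee_rot: [[0.148, 0.989, 0.001], [0.989, -0.148, 0.0], [0.0, 0.001, -1.0]]
ft_force: [-0.4, 0.2, 0.6]
grip_width: 0.706
```

{"name": "step_arm", "arguments": {
  "increments": [
    [1.5, [0, 0, 0], [0, 0, 0]],
    [1.5, [0, 0, 0], [0, 0, 0]],
    [1.5, [0, 0, 0], [0, 0, 0]],
    [1.5, [0, 0, 0], [0, 0, 0]]
  ],
  "grip_force": 35
}}

```text
time: 5.07
tcp_pos: [469.5, 183.6, 102.1]
ee_rot: [[0.148, 0.989, 0.0], [0.989, -0.148, -0.0], [-0.0, 0.0, -1.0]]
ft_force: [1.0, 0.4, -0.2]
grip_width: 0.401
```

{"name": "step_arm", "arguments": {
  "increments": [
    [1.5, [0, 0, 0], [0, 0, 0]],
    [1.5, [0, 0, 0], [0, 0, 0]],
    [1.5, [0, 0, 0], [0, 0, 0]],
    [1.5, [0, 0, 0], [0, 0, 0]]
  ],
  "grip_force": 35
}}

```text
time: 5.4
tcp_pos: [469.9, 183.6, 102.3]
ee_rot: [[0.149, 0.989, 0.001], [0.989, -0.149, 0.0], [0.0, 0.001, -1.0]]
ft_force: [1.5, -0.7, 0.7]
grip_width: 0.274
```

{"name": "step_arm", "arguments": {
  "increments": [
    [1.5, [0, 0, -1], [0, 0, 0]],
    [1.5, [0, 0, -3], [0, 0, 0]],
    [1.5, [0, 0, -6], [0, 0, 0]],
    [1.5, [0, 0, -9], [0, 0, 0]],
    [1.5, [0, 0, -12], [0, 0, 0]]
  ],
  "grip_force": 35
}}

```text
time: 5.82
tcp_pos: [468.4, 183.1, 223.3]
ee_rot: [[0.149, 0.989, -0.002], [0.989, -0.149, -0.001], [-0.001, -0.002, -1.0]]
ft_force: [0.6, 1.3, -2.4]
grip_width: 0.272
```

```bash
python3 -c "
from h import *
go([474.9,-105.1,235],10.4)"
```

```text
t 5.82 tcp [468.4 183.1 223.3] yaw -8.5 w 2.37 F [ 0.6  1.3 -2.4]
shift cm [-28.41   4.93  -1.15] turn [ -0.12   0.04 -18.95]
```

{"name": "step_arm", "arguments": {
  "increments": [
    [1.5, [-1, 0.2, -0.5], [0, 0, -2]],
    [1.5, [-3, 0.5, -1.2], [0, 0, -5]],
    [1.5, [-5.5, 1, -1.2], [0, 0, -8]],
    [1.5, [-8.5, 1.5, -1.2], [0, 0, -11]],
    [1.5, [-11.5, 2, -1.2], [0, 0, -14]]
  ]
}}

```text
time: 6.23
tcp_pos: [471.3, 65.9, 234.3]
ee_rot: [[-0.099, 0.995, -0.001], [0.995, 0.099, 0.0], [0.0, -0.001, -1.0]]
ft_force: [-0.2, -0.7, -3.0]
grip_width: 0.274
```

```bash
python3 -c "
from h import *
go([474.9,-105.1,235],10.4)"
```

```text
t 6.23 tcp [471.3  65.9 234.3] yaw 5.7 w 2.39 F [-0.2 -0.7 -3. ]
shift cm [-17.06  -1.33  -0.07] turn [-0.07 -0.01 -4.72]
```

{"name": "step_arm", "arguments": {
  "increments": [
    [1.5, [-3, -0.3, 0], [0, 0, -1]],
    [1.5, [-6.5, -0.5, 0], [0, 0, -2]],
    [1.5, [-10, -0.8, 0], [0, 0, -3.5]],
    [1.5, [-13, -1, 0], [0, 0, -4.7]],
    [1.5, [-15, -1.2, 0], [0, 0, -4.7]]
  ]
}}

```text
time: 6.65
tcp_pos: [473.2, -87.3, 234.4]
ee_rot: [[-0.174, 0.985, -0.001], [0.985, 0.174, -0.0], [-0.0, -0.001, -1.0]]
ft_force: [0.1, -0.9, -2.8]
grip_width: 0.275
```

{"name": "step_arm", "arguments": {
  "increments": [
    [1.5, [-1.4, -0.1, 0], [0, 0, 0]],
    [1.5, [-2, -0.1, 0], [0, 0, 0]],
    [1.5, [-2, -0.1, 0], [0, 0, 0]],
    [1.5, [-2, -0.1, 0], [0, 0, 0]],
    [1.5, [-2, -0.1, 0], [0, 0, 0]]
  ]
}}

```text
time: 7.07
tcp_pos: [477.0, -101.7, 234.0]
ee_rot: [[-0.179, 0.984, -0.001], [0.984, 0.179, 0.001], [0.001, -0.001, -1.0]]
ft_force: [-0.8, 0.3, -2.7]
grip_width: 0.273
```

```bash
python3 - <<'E'
from h import *
for i in range(4):
    c=snap('wrist','w5'); 
go([474.9,-105.1,235],10.4)
s=c['state'];print(s['tcp_pos'])
P=cloud(c);t=s['tcp_pos']
m=(c['depth']>0)&(abs(P[...,2]-(t[2]-14))<4)&(np.hypot(P[...,0]-t[0],P[...,1]-t[1])<35)
q=P[m];print('collar top',len(q),np.median(q[:,2]),cv2.minAreaRect(q[:,:2].astype(np.float32)))
a=snap('scene','s5')['img'];b=snap('side','d5')['img']
w=c['img'];A=cv2.resize(a[70:190,140:260],(400,400),interpolation=2);B=cv2.resize(b[200:340,165:305],(400,400),interpolation=2)
cv2.imwrite('pics/m5.png',np.hstack([A,B])[:,:,::-1])
E
```

```text
t 7.27 tcp [ 477.1 -102.4  234.1] yaw 10.3 w 2.4 F [ 0.4 -0.3 -3.6]
shift cm [-0.22 -0.26 -0.09] turn [-0.01 -0.01 -0.14]
[ 477.03534674 -102.18220052  234.04313032]
collar top 1051 220.86555480605458 ((474.53375244140625, -91.40640258789062), (40.038143157958984, 8.791452407836914), 10.705416679382324)
```

View pics/m5.png

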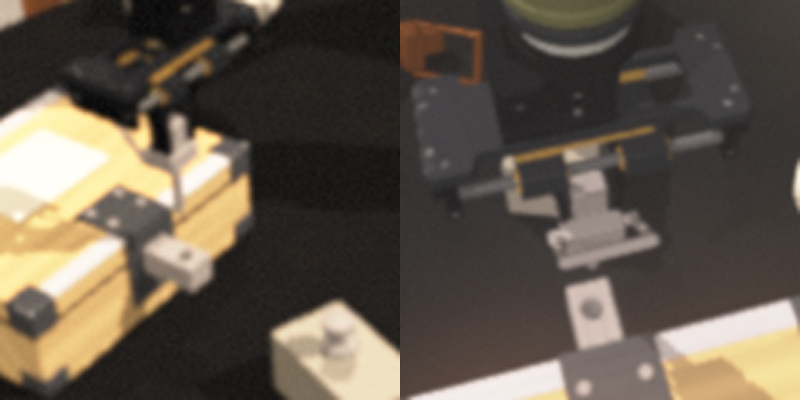

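View pics/w5.png

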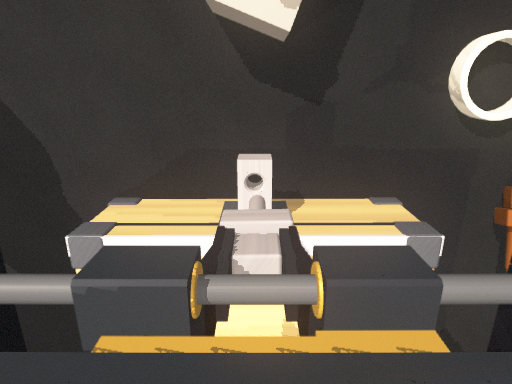

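Held upright, loop folded back, and the hole is visible at (254,181) in the wrist view with the shank at (258,203). Now align and lower.

{"name": "step_arm", "arguments": {
  "increments": [
    [1.5, [-0.2, -0.1, 0.8], [0, 0, 0]],
    [1.5, [-0.4, -0.2, 2], [0, 0, 0]],
    [1.5, [-0.4, -0.2, 3.2], [0, 0, 0]],
    [1.5, [-0.4, -0.2, 4], [0, 0, 0]],
    [1.5, [-0.4, -0.2, 4], [0, 0, 0]]
  ]
}}

```text
time: 7.78
tcp_pos: [473.9, -107.5, 191.3]
ee_rot: [[-0.176, 0.984, -0.005], [0.984, 0.176, 0.0], [0.001, -0.005, -1.0]]
ft_force: [-0.7, -0.8, -4.5]
grip_width: 0.272
```

```bash
cat > m.py <<'E'
from h import *
A=[]
for i in range(6):
    c=snap('wrist','w6');s=c['state'];t=s['tcp_pos'];P=cloud(c);v=c['depth']>0
    m=v&(abs(P[...,2]-(t[2]-14))<4)&(np.hypot(P[...,0]-t[0],P[...,1]-t[1])<35);r1=cv2.minAreaRect(P[m][:,:2].astype(np.float32))
    d=np.array([-.1822,.9833]);y=np.array([.9833,.1822])
    q=P[m][:,:2];f=np.percentile(q@d,99.5);yc=(np.percentile(q@y,.5)+np.percentile(q@y,99.5))/2
    m=v&(P[...,2]>84)&(P[...,2]<93)&(P[...,1]>-122)&(P[...,1]<-60)&(abs(P[...,0]-475)<40);Q=P[m][:,:2]
    fe=np.percentile(Q@d,99.5);ye=(np.percentile(Q@y,.5)+np.percentile(Q@y,99.5))/2
    A.append([f-14,yc,fe-22,ye,t[0],t[1],t[2]]);
print(np.round(A,1));a=np.mean(A,0);print('shift x,y mm',a[2]-a[0],a[3]-a[1]);go([474.9,-105.1,190],10.4)
E
python3 m.py
```

```text
[[-191.   446.2 -190.2  448.1  473.9 -107.5  191.3]
 [-191.2  447.  -190.2  448.2  474.6 -107.6  192.5]
 [-191.4  447.7 -190.3  448.2  475.4 -107.7  193.5]
 [-191.6  448.  -190.3  448.1  475.8 -107.7  194.1]
 [-191.6  448.4 -190.2  448.2  476.1 -107.8  194.5]
 [-191.6  448.5 -190.1  448.2  476.2 -107.8  194.7]]
shift x,y mm 1.1775607827907777 0.5421913525406694
t 8.08 tcp [ 476.2 -107.7  194.7] yaw 10.2 w 2.39 F [ 2.   0.  -2.9]
shift cm [ 0.28 -0.09  0.47] turn [ 0.07  0.01 -0.23]
```

{"name": "step_arm", "arguments": {
  "increments": [
    [1.5, [0.15, -0.05, 0.3], [0, 0, 0]],
    [1.5, [0.15, -0.05, 0.8], [0, 0, 0]],
    [1.5, [0.15, -0.05, 1.3], [0, 0, 0]],
    [1.5, [0.15, -0.05, 1.8], [0, 0, 0]],
    [1.5, [0.15, -0.05, 2.3], [0, 0, 0]]
  ]
}}

```text
time: 8.5
tcp_pos: [474.8, -106.3, 170.4]
ee_rot: [[-0.176, 0.984, -0.0], [0.984, 0.176, 0.0], [0.0, -0.0, -1.0]]
ft_force: [-0.4, 0.1, -2.5]
grip_width: 0.267
```

```bash
python3 m.py
```

```text
[[-189.9  447.4 -190.1  448.2  474.8 -106.3  170.4]
 [-189.7  446.5 -190.2  448.1  474.2 -106.2  169.4]
 [-189.8  446.8 -190.2  448.1  474.2 -106.3  169.9]
 [-189.9  447.  -190.2  448.3  474.6 -106.3  170.5]
 [-190.   447.4 -190.2  448.2  474.9 -106.4  170.9]
 [-190.   447.5 -190.2  448.3  475.1 -106.4  171.2]]
shift x,y mm -0.31156073687762387 1.0590958190819038
t 8.8 tcp [ 475.2 -106.4  171.4] yaw 10.2 w 2.34 F [-0.1  0.4 -2.1]
shift cm [ 0.14 -0.01 -1.86] turn [ 0.03  0.01 -0.24]
```

{"name": "step_arm", "arguments": {
  "increments": [
    [1.5, [0, 0.03, 0.5], [0, 0, 0]],
    [1.5, [0, 0.03, 1.1], [0, 0, 0]],
    [1.5, [0, 0.03, 1.7], [0, 0, 0]],
    [1.5, [0, 0.03, 2.3], [0, 0, 0]],
    [1.5, [0, 0.03, 2.8], [0, 0, 0]]
  ]
}}

```text
time: 9.22
tcp_pos: [474.9, -106.2, 142.1]
ee_rot: [[-0.176, 0.984, -0.001], [0.984, 0.176, 0.0], [0.0, -0.001, -1.0]]
ft_force: [-1.1, -1.1, -2.9]
grip_width: 0.274
```

```bash
python3 m.py
```

```text
[[-189.8  447.5 -190.2  448.1  474.9 -106.2  142.1]
 [-189.6  446.9 -190.1  448.1  474.3 -106.1  141.3]
 [-189.8  447.  -190.2  448.2  474.4 -106.2  141.9]
 [-189.9  447.3 -190.2  448.2  474.8 -106.3  142.5]
 [-190.   447.7 -190.1  448.1  475.3 -106.3  143. ]
 [-190.1  448.  -190.2  448.3  475.5 -106.4  143.2]]
shift x,y mm -0.27797535121879946 0.7899148140790544
t 9.52 tcp [ 475.6 -106.4  143.4] yaw 10.2 w 2.39 F [ 0.3  0.2 -2.6]
shift cm [ 0.14 -0.04 -4.66] turn [ 0.04  0.01 -0.24]
```

{"name": "step_arm", "arguments": {
  "increments": [
    [1.5, [0, 0, 0.4], [0, 0, 0]],
    [1.5, [0, 0, 0.8], [0, 0, 0]],
    [1.5, [0, 0, 1.2], [0, 0, 0]],
    [1.5, [0, 0, 1.6], [0, 0, 0]],
    [1.5, [0, 0, 1.9], [0, 0, 0]]
  ]
}}

```text
time: 9.93
tcp_pos: [475.0, -106.2, 123.4]
ee_rot: [[-0.176, 0.984, -0.001], [0.984, 0.176, 0.0], [0.0, -0.001, -1.0]]
ft_force: [0.6, 0.1, -3.0]
grip_width: 0.271
```

{"name": "step_arm", "arguments": {
  "increments": [
    [1.5, [0, 0, 0.05], [0, 0, 0]],
    [1.5, [0, 0, 0.1], [0, 0, 0]],
    [1.5, [0, 0, 0.2], [0, 0, 0]],
    [1.5, [0, 0, 0.25], [0, 0, 0]],
    [1.5, [0, 0, 0.25], [0, 0, 0]]
  ]
}}

```text
time: 10.35
tcp_pos: [475.4, -106.3, 121.7]
ee_rot: [[-0.176, 0.984, 0.0], [0.984, 0.176, 0.0], [0.0, 0.0, -1.0]]
ft_force: [-0.4, -0.2, -3.0]
grip_width: 0.27
```

```bash
python3 m.py; python3 -c "
from h import *
c=load('w6');P=cloud(c);t=c['state']['tcp_pos'];m=(c['depth']>0)&(abs(P[...,2]-108)<8)&(np.hypot(P[...,0]-474,P[...,1]+94)<12);print(np.percentile(P[m][:,2],[10,50,90]))"
```

```text
[[-190.1  448.  -190.1  447.9  475.4 -106.3  121.7]
 [-190.   447.9 -190.1  447.9  475.4 -106.3  121.7]
 [-190.   448.1 -190.1  448.3  475.4 -106.3  121.8]
 [-190.1  448.  -190.1  448.7  475.4 -106.3  121.8]
 [-190.   448.  -190.1  448.2  475.4 -106.3  121.8]
 [-190.   447.9 -190.1  448.2  475.4 -106.3  121.7]]
shift x,y mm -0.06226564739642981 0.22093546243257833
t 10.65 tcp [ 475.4 -106.3  121.8] yaw 10.2 w 2.33 F [ 0.9 -0.  -3.5]
shift cm [ 0.13 -0.03 -6.82] turn [ 0.02 -0.   -0.24]
[103.50464659 108.7199412  113.33886229]
```

{"name": "step_arm", "arguments": {
  "increments": [
    [1.5, [0, 0, 0.1], [0, 0, 0]],
    [1.5, [0, 0, 0.2], [0, 0, 0]],
    [1.5, [0, 0, 0.2], [0, 0, 0]]
  ]
}}

```text
time: 10.9
tcp_pos: [475.6, -106.3, 121.2]
ee_rot: [[-0.176, 0.984, 0.0], [0.984, 0.176, 0.001], [0.001, 0.0, -1.0]]
ft_force: [-3.6, 2.0, 9.5]
grip_width: 0.274
```

{"name": "step_arm", "arguments": {
  "increments": [
    [4, [0, 0, 0], [0, 0, 0]],
    [4, [0, 0, 0], [0, 0, 0]],
    [4, [0, 0, 0], [0, 0, 0]],
    [4, [0, 0, 0], [0, 0, 0]]
  ]
}}

```text
time: 11.23
tcp_pos: [476.6, -106.3, 120.4]
ee_rot: [[-0.177, 0.984, 0.003], [0.984, 0.177, -0.0], [-0.001, 0.003, -1.0]]
ft_force: [2.7, 1.1, 2.7]
grip_width: 0.432
```

{"name": "step_arm", "arguments": {
  "increments": [
    [4, [0, 0, -1], [0, 0, 0]],
    [4, [0, 0, -3], [0, 0, 0]],
    [4, [0, 0, -6], [0, 0, 0]],
    [4, [0, 0, -9], [0, 0, 0]],
    [4, [0, 0, -9], [0, 0, 0]]
  ]
}}

```text
time: 11.65
tcp_pos: [478.1, -107.1, 215.4]
ee_rot: [[-0.176, 0.984, 0.008], [0.984, 0.176, 0.0], [-0.001, 0.008, -1.0]]
ft_force: [1.5, -0.4, 0.0]
grip_width: 0.46
```

```bash
python3 - <<'E'
from h import *
c=snap('wrist','w7');P=cloud(c);v=c['depth']>0
d=np.array([-.1822,.9833]);y=np.array([.9833,.1822]);H=np.array([475,-105.3])
X=(P[...,:2]-H)@d;Y=(P[...,:2]-H)@y;Z=P[...,2]
for n,m in(('griptop',(abs(X)<14)&(abs(Y)<18)&(Z>127)&(Z<142)),('collar',(X>-5)&(X<18)&(abs(Y)<22)&(Z>104)&(Z<114)),('bar',(X<-40)&(X>-85)&(abs(Y)<34)&(Z>140)&(Z<165))):
    m=m&v;print(n,m.sum(),np.round([np.percentile(A[m],q) for A in(X,Y,Z) for q in(2,50,98)],1) if m.sum() else '')
q=P[v&(abs(X)<14)&(abs(Y)<18)&(Z>131)&(Z<140)];print(cv2.minAreaRect(q[:,:2].astype(np.float32)))
cv2.imwrite('pics/w7b.png',cv2.resize(c['img'][100:340,106:406,::-1],(750,600)))
p=H-d*100;go([p[0],p[1],205],10.4)
E
```

```text
griptop 698 [ -7.1   1.2   7.7 -11.1   0.2  11.7 128.5 134.1 135.6]
collar 736 [ -4.3   8.3  13.7 -19.1   0.3  19.2 105.1 108.2 112.9]
bar 125 [-54.9 -52.  -47.9 -26.1  25.9  30.1 140.1 143.  145.9]
((475.0656433105469, -104.90019226074219), (23.235416412353516, 15.837455749511719), 10.726347923278809)
t 11.7 tcp [ 476.9 -106.7  212.9] yaw 10.1 w 3.99 F [-0.5  0.1 -1. ]
shift cm [-9.82 -0.11  0.79] turn [ 0.31  0.03 -0.25]
```

View pics/w7b.png

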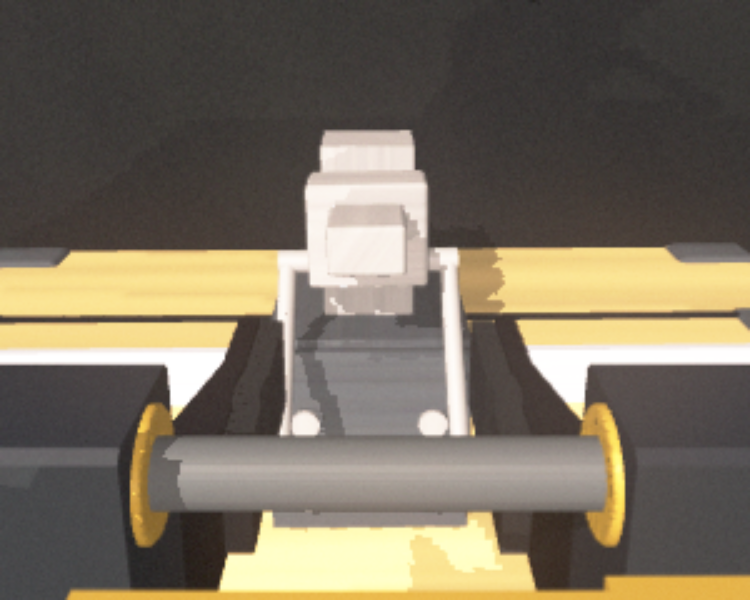

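{"name": "step_arm", "arguments": {
  "increments": [
    [0, [-2, 0, 0], [0, 0, 0]],
    [0, [-5, -0.1, 0], [0, 0, 0]],
    [0, [-8, -0.1, 0], [0, 0, 0]],
    [0, [-8.6, -0.1, 0], [0, 0, 0]],
    [0, [-8.6, -0.1, 0], [0, 0, 0]]
  ]
}}

```text
time: 12.12
tcp_pos: [488.3, -193.6, 208.8]
ee_rot: [[-0.172, 0.985, -0.002], [0.985, 0.172, -0.001], [-0.001, -0.003, -1.0]]
ft_force: [-0.1, -0.2, -0.0]
grip_width: 0.163
```

```bash
cat > g.py <<'E'
from h import *
import sys
d=np.array([-.1822,.9833]);H=np.array([475,-105.0])
capture('side');capture('side');s=state();e=np.array(s['tcp_pos'])[:2]-H
print('X',e@d,'Y',e@[.9833,.1822]);p=H+d*float(sys.argv[1]);go([p[0],p[1],float(sys.argv[2])],10.4)
E
python3 g.py -87 149
```

```text
X -86.28180067032754 Y -1.921048074741602
t 12.22 tcp [ 488.8 -190.2  208.7] yaw 10.2 w 0.67 F [-0.5  1.1 -0.3]
shift cm [-0.08  0.2   5.97] turn [-0.11 -0.08 -0.24]
```

{"name": "step_arm", "arguments": {
  "increments": [
    [0, [-0.2, 0.2, 1.5], [0, 0, 0]],
    [0, [-0.2, 0.2, 3.5], [0, 0, 0]],
    [0, [-0.2, 0.2, 5], [0, 0, 0]],
    [0, [-0.2, 0.2, 6], [0, 0, 0]],
    [0, [-0.2, 0.2, 6], [0, 0, 0]]
  ]
}}

```text
time: 12.63
tcp_pos: [490.3, -190.5, 147.3]
ee_rot: [[-0.179, 0.984, -0.004], [0.984, 0.179, 0.002], [0.002, -0.004, -1.0]]
ft_force: [-0.2, 0.7, 0.1]
grip_width: 0.009
```

```bash
python3 g.py -87 149; python3 - <<'E'
from h import *
a=snap('scene','s8')['img'];b=snap('side','d8')['img']
A=cv2.resize(a[70:190,140:260],(400,400),interpolation=2);B=cv2.resize(b[210:350,165:305],(400,400),interpolation=2)
cv2.imwrite('pics/m8.png',np.hstack([A,B])[:,:,::-1])
E
```

```text
X -88.45373175033231 Y 0.7812833677597788
t 12.73 tcp [ 491.9 -191.8  149.7] yaw 10.2 w 0.07 F [ 0.6 -0.5 -0.4]
shift cm [ 0.14 -0.08  0.07] turn [-0.02 -0.03 -0.17]
```

View pics/m8.png

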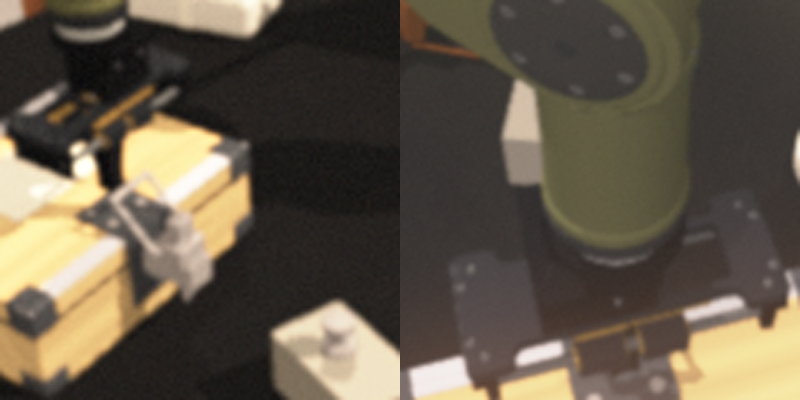

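{"name": "step_arm", "arguments": {
  "increments": [
    [0, [0.7, 0, 0], [0, 0, 0]],
    [0, [1.5, 0, 0], [0, 0, 0]],
    [0, [2.3, 0, -0.2], [0, 0, 0]],
    [0, [3.1, 0, -0.5], [0, 0, 0]],
    [0, [3.9, 0, -0.8], [0, 0, 0]]
  ]
}}

```text
time: 13.25
tcp_pos: [484.8, -152.8, 158.0]
ee_rot: [[-0.177, 0.984, 0.0], [0.984, 0.177, 0.001], [0.001, 0.0, -1.0]]
ft_force: [-0.4, 0.2, -0.1]
grip_width: 0.009
```

{"name": "step_arm", "arguments": {
  "increments": [
    [0, [0.8, 0, -0.2], [0, 0, 0]],
    [0, [1.6, 0, -0.4], [0, 0, 0]],
    [0, [2.4, 0, -0.4], [0, 0, 0]],
    [0, [3.2, 0, -0.4], [0, 0, 0]],
    [0, [4.0, 0, -0.4], [0, 0, 0]]
  ]
}}

```text
time: 13.67
tcp_pos: [477.6, -114.0, 161.6]
ee_rot: [[-0.177, 0.984, -0.0], [0.984, 0.177, 0.0], [0.0, -0.0, -1.0]]
ft_force: [-0.3, 0.3, 0.0]
grip_width: 0.007
```

```bash
python3 g.py -8 162; python3 - <<'E'
from h import *
a=snap('scene','s9')['img'];b=snap('side','d9')['img']
A=cv2.resize(a[70:190,140:260],(400,400),interpolation=2);B=cv2.resize(b[210:350,165:305],(400,400),interpolation=2)
cv2.imwrite('pics/m9.png',np.hstack([A,B])[:,:,::-1])
E
```

```text
X -8.54043516263639 Y 1.1511045172587477
t 13.77 tcp [ 477.7 -113.2  161.4] yaw 10.3 w 0.06 F [-1.1  0.2 -0.2]
shift cm [ 0.05 -0.12 -0.06] turn [-0.01 -0.05 -0.11]
```

View pics/m9.png

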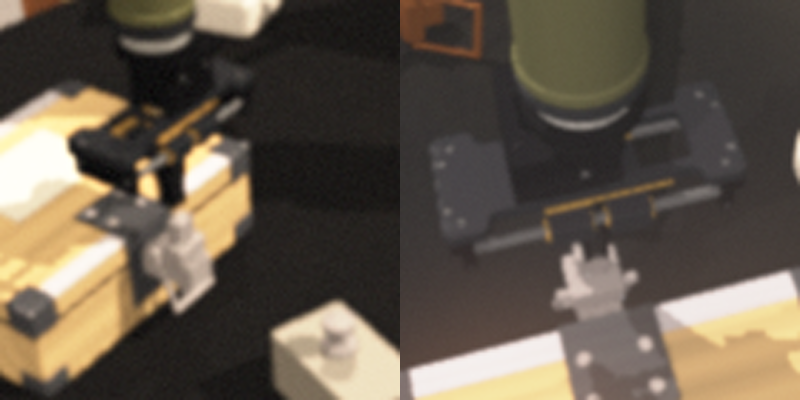

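The loop has thrown over, and its arms run down in front of the shaft. Retreating upward and checking that it is fully closed.

{"name": "step_arm", "arguments": {
  "increments": [
    [0, [0, 0, -2], [0, 0, 0]],
    [0, [0, 0, -5], [0, 0, 0]],
    [0, [0, 0, -8], [0, 0, 0]],
    [0, [4, 0, -9], [0, 0, 0]],
    [0, [8, 0, -9], [0, 0, 0]]
  ]
}}

```text
time: 14.28
tcp_pos: [465.8, -38.4, 255.2]
ee_rot: [[-0.169, 0.986, 0.007], [0.986, 0.169, 0.0], [-0.001, 0.007, -1.0]]
ft_force: [1.9, 0.9, 0.7]
grip_width: 0.004
```

{"name": "step_arm", "arguments": {
  "increments": [
    [0, [4, 0, 0], [0, 0, 0]],
    [0, [8, 0, 0], [0, 0, 0]],
    [0, [12, 0, 0], [0, 0, 0]],
    [0, [14, 0, 0], [0, 0, 0]],
    [0, [14, 0, 0], [0, 0, 0]]
  ]
}}

```text
time: 14.7
tcp_pos: [438.0, 106.5, 251.4]
ee_rot: [[-0.184, 0.983, -0.001], [0.983, 0.184, 0.001], [0.001, -0.0, -1.0]]
ft_force: [0.0, 0.3, 0.1]
grip_width: 0.008
```

```bash
python3 - <<'E'
from h import *
c=snap('scene','s10');b=snap('side','d10');print(state()['time'],state()['tcp_pos'],state()['ft_force'])
H=np.array([475,-105.,0]);d=np.array([-.1822,.9833,0]);y=np.array([.9833,.1822,0]);z=np.array([0,0,1.])
o=(150,110);im=cv2.resize(c['img'][110:185,150:250],(800,600),interpolation=2)[:,:,::-1].copy()
for a,col in((3.57,(0,255,0)),(3.2,(0,0,255))):
    th=a-np.pi/4 # from upright toward +x
    for s in(-27,27):
        h=H-14*d+s*y+103*z; e=h+66*(np.sin(th)*d+np.cos(th)*z)
        u=[tuple(int(8*(q-w)) for q,w in zip(proj(c,p),o)) for p in(h,e)];print(a,s,e,u);cv2.circle(im,u[1],5,col,1);cv2.circle(im,u[0],3,col,1)
cv2.imwrite('pics/f10.png',im)
for n,k in(('scene',c),('side',b)):
    P=cloud(k);X=(P-H)@d;Y=(P-H)@y;Z=P[...,2];m=(k['depth']>0)&(abs(abs(Y)-27)<5)&(Z>20)&(Z<100)&(X>-40)&(X<40)
    print(n,m.sum(),np.round(np.stack([X[m],Y[m],Z[m]],1)[:: max(1,m.sum()//15)],0).tolist())
    m=(k['depth']>0)&(abs(X)<10)&(abs(Y)<13)&(Z>125)&(Z<145);print('grip top',m.sum(),np.percentile(Z[m],[50,90]) if m.sum() else '')
E
```

```text
14.8 [439.24740127 101.23494836 251.47326054] [-0.03456314 -1.27767194 -0.4378021 ]
3.57 -27 [ 446.79941741 -101.00665119   41.1611256 ] [(368, 219), (421, 351)]
3.57 27 [499.89761741 -91.16785119  41.1611256 ] [(287, 284), (343, 418)]
3.2 -27 [443.00946043 -80.55294816  53.68626796] [(368, 219), (457, 345)]
3.2 27 [496.10766043 -70.71414816  53.68626796] [(287, 284), (380, 412)]
scene 49 [[-39.0, 25.0, 89.0], [-39.0, 26.0, 81.0], [-40.0, 26.0, 77.0], [13.0, 24.0, 98.0], [15.0, 22.0, 94.0], [-8.0, 27.0, 83.0], [-6.0, 30.0, 77.0], [2.0, 29.0, 76.0], [2.0, 30.0, 72.0], [1.0, 29.0, 67.0], [5.0, 29.0, 64.0], [-1.0, 28.0, 56.0], [6.0, 31.0, 57.0], [10.0, 31.0, 55.0], [13.0, 31.0, 51.0], [13.0, 31.0, 47.0], [13.0, 26.0, 39.0]]
grip top 33 [133.22290437 136.22829069]
side 23 [[2.0, -22.0, 94.0], [-4.0, 22.0, 69.0], [-9.0, 24.0, 78.0], [-10.0, 26.0, 77.0], [-5.0, 25.0, 65.0], [1.0, 26.0, 49.0], [-9.0, -32.0, 79.0], [-12.0, -30.0, 85.0], [-13.0, -28.0, 85.0], [6.0, -24.0, 46.0], [-4.0, -32.0, 65.0], [-8.0, -30.0, 73.0], [-6.0, -28.0, 67.0], [5.0, -24.0, 43.0], [4.0, -22.0, 45.0], [-0.0, -32.0, 53.0], [-2.0, -30.0, 56.0], [4.0, -27.0, 42.0], [3.0, -25.0, 43.0], [1.0, -23.0, 45.0], [4.0, -32.0, 40.0], [2.0, -30.0, 42.0], [2.0, -27.0, 42.0]]
grip top 82 [135.19910361 136.58817882]
```

View pics/f10.png

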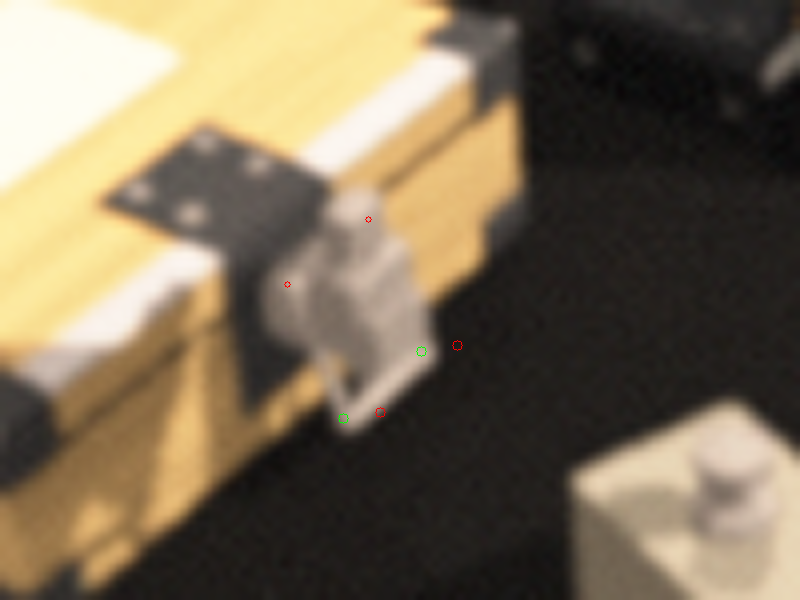

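```bash
python3 -c "
from h import *
print(hand_in())"
```

```text
the job is handed in; nothing more can be done
None
```

The loop pin is fully home in the cross hole with its loop closed beneath the shaft. I handed the job in about 15 s into the 51 s limit, with the gripper well clear.

- **Pin:** I took the middle pin of the rack, the block-grip one with the hinged wire loop. I lowered it until the collar met the shaft, at about 12 N, with the loop still folded back over the case. After release, the grip top measured 134–135 mm against 135 expected, centred within 1 mm of the hole and turned within 1° of the shaft.
- **Loop:** I pushed the bar from behind with the closed fingers until it went past upright and snapped over the pin's head and the shaft end. In the last scene picture, the bar ends lie about 1 camera pixel from where a fully closed loop should appear. The side camera's depth puts the bar at about 42 mm height beneath the shaft, against 41 expected.
- **Disagreements:** The side and scene cameras differed from the wrist camera by a few mm in some readings. In the last check, the side camera placed the bar 3–5 mm closer to the case than predicted, which still fits a closed loop. No check failed.

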